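# Close the gluing jig and start its wing screw

### The arm

A 7-joint arm with a two-finger parallel gripper is mounted at the origin on the work surface. World frame = base frame: x ahead of the robot, y to its left, z up, the work surface at z = 0. Lengths are in m, angles in rad, forces in N, time in s.
With the tool pointing down it reaches from about 0.425 to 0.925 m from the base axis. Payload 6.8 kg.
Tool frame: the origin (TCP) lies on the centre line of the jaws, within the pads' length; the fingertips stand 14 mm ahead of it and the grasp point (between the pads) lies 5 mm behind it (robot.finger_overhang is the distance from the TCP to the fingertips, in m); z points along the fingers, x is the direction in which the jaws open and shut, and the axes are right-handed (so a half turn about z gives the same grasp; the last joint's range is limited). The gripper opens to 88 mm and grips with 3 to 60 N. Pads are 20 mm wide; open, the fingers measure 115 mm over their backs; the gripper's body (75 mm by 178 mm) begins 61 mm behind the grasp point.
Start: joints at [1.028, 0.477, 0.022, 1.555, -0.011, 1.109, -0.083], TCP at [0.284, -0.612, 0.237] pointing down, gripper open.
Joint ranges: [-2.96, 2.96], [-0.34, 2.1], [-1.41, 1.46], [0.24, 2.44], [-1.37, 4.51], [0.17, 1.92], [-2.96, 2.96]. Speed limits (rad/s): [2.39, 2.39, 3.14, 3.14, 3.14, 3.14, 3.14].

### API

Orientations are given as a 3x3 rotation matrix whose columns are the frame's x, y, z axes.
In Python, from plant import status, cams, job, robot gives the robot as it stands.
- The arm moves only by the tool send_rows, never from a script. Its argument "targets" is a list of rows, each a list of 5 numbers: the shift along the world's x, y, z in units of 30 mm (1.0 is 30 mm), then the turn about the world's z in units of 10 degrees (1.0 is 10 degrees), then the opening, from 0 (shut) to 1 (fully open). In form: [[dx, dy, dz, turn, gripper], ...]. A call has exactly 10 rows; each row shifts and turns the pose as measured when the row begins; what a row does not reach is not made up. A row lasts 1/8 s, in which the tool goes at most 62.5 mm and 10.7 degrees, less where a joint would pass 70% of its speed; a pose out of reach is approached as far as the arm can. A call is refused whole if a number of a shift passes 1 or a number of a turn 1, either way. A call with a gripper value outside its range is refused whole. The fingers move at their own pace and stop on an object; the grip force is fixed at half the most. Time passes only in rows, so rows that do not move let the fingers close, or fill a call up. It gives the time, the measured TCP pose, the force and the opening at its end, in the units of the state.
- status.read_state(): the state, without advancing time (a new reading comes with each control period).
- cams.read_camera(name): name is "scene" or "side" or "wrist"; returns the picture (480x640x3 uint8, red, green, blue); there is no depth.
- cams.camera_model(name): a dict with "fx", "fy", "cx", "cy" (pixels), "view" (4x4, takes a point from world to camera coordinates); the wrist camera has in their place "tool_from_camera" (4x4, takes a point from camera to tool coordinates, whose origin is the TCP and whose axes are the tool frame's). Camera axes: x right, y down, z forward; pixel columns grow to the right and rows downward; lengths in m; the calibration is good to about 2 mm. A picture is of the moment at which its call begins: read the wrist's pose just before it. camera_model takes no time and is no camera call.
- job.close_job(): hands the job in, once; it reports no verdict.
The state is a dict: "t": time; "joint_positions": joint angles; "dq": joint speeds; "joint_torque": joint torques, N m; "tool_pos": TCP position; "eef_rot": TCP orientation; "wrist_force": force on the tool from outside, world axes, zero at the start; "wrist_torque": the same for the moment, N m; "finger_gap": finger opening in m.
Only numpy, scipy, OpenCV 4.12 (cv2) and the standard library are available. Lean on these libraries where they do the work, as an engineer would, in place of code of your own. Each camera call takes 0.05 s, during which the arm holds its last target. There are 200 camera calls.

### The job

Close the jig's hinged clamping leaf down flat over the part, then start the wing screw that the leaf carries, the safe way: turn it backward (anticlockwise seen from above) until you feel its thread drop, then forward one full turn from there, letting go and re-gripping as often as you need. Finish while still holding the wing in the gripper, the screw started but not tightened and the leaf still down, ready for a colleague to square up the part, and leave the loose things on the bench where they are.

Things in the scene. Friction and masses are not known exactly. Their poses are not given: they have to be found in the camera images.
- jig: gluing jig: aluminium base plate 120 (x) x 260 (y) x 15 mm, fixed to the bench, a black part in a white nest in its middle. Origin at the centre of its underside (on the bench), z up. In this frame the leaf's hinge axis runs along x through (0, 85, 52) mm; the leaf reaches from there towards -y, over the threaded boss at (0, -45) mm
- leaf (a joint): opening of the clamping leaf, rad: 0 closed (level, at its stop, upper face 58 mm above the bench), grows as its free end rises, 1.45 at most. An aluminium bar 46 mm wide, 12 thick, 235 long from hinge axis to free end, with an eye 54 mm across for the screw 130 mm from the axis. The stiff hinge holds it where left; 2 to 6 N down on its tab closes it
- leaf_tab (a point): middle of the upper face of the leaf's grooved press tab (46 x 40 mm) at its free end: 215 mm from the hinge axis along the leaf and 6 mm above the leaf's mid-plane, which holds the axis. Press here from above to close the leaf
- screw: wing screw, captive in the leaf's eye: black collar 41 mm across, 5 thick; upright black wing on it; grey shank below, coarse right-hand thread, 6 mm a turn. Origin on its axis at the collar's underside, z up the axis (square to the leaf), x along the wing. 0.16 kg; turns easily (0.02 N m) and slides freely 22 mm along its axis, sinking by its own weight. Collar on the leaf (tight): origin 58 mm up
- wing (a point): middle of the screw's wing, 22.5 mm above the screw's origin on its axis: the wing is 56 mm long (screw's x), 14 mm thick and 34 mm high, black, the part to turn and to hold. Gripped tightly it cannot drop; caged loosely, or let go, it can. With the leaf open the screw hangs with its collar close to the leaf and its wing leaning with it
- boss_top (a point): centre of the top of the steel threaded boss, 49 mm across, 45 mm above the bench. Leaf just closed: the screw rests unstarted on the boss's thread, its origin 74 to 76 mm above the bench. Turned back it climbs 2 mm at most, then drops about 6 mm at once, to about 70 mm, where the thread ends pass. Forward from there it goes down 6 mm a turn, with about 1 mm of play
- screw_turn (a joint): how far the screw is turned, rad, counted without limit over several turns: it grows clockwise seen from above (forward, tightening) and falls anticlockwise (backward). At 0 the wing's x axis lies along the jig's x axis. The drop comes at a different value each time, 0.4 to 1.9 rad back from where the screw starts
- housing_a: black moulded housing with four small brass pins, 60 x 36 x 20 mm, lying loose on the bench near the jig; origin under its centre
- housing_b: a second such black housing, loose on the bench near the jig; origin under its centre
- housing_c: a third such black housing, loose on the bench near the jig; origin under its centre
- spare_screw: a spare black wing screw of the same kind, standing loose on the bench on its wing, grey thread upward, 76 mm tall; not part of this job; origin under its centre
- screwdriver: screwdriver with a grey handle, 190 mm long, lying loose on the bench; origin under its middle
- tape: loose roll of tape on a cardboard core, 90 mm across and 24 mm high, lying flat; origin under its centre
- glue: white glue bottle, 44 mm across, 115 mm tall, standing loose; origin under its centre
- brush: wooden-handled brush, 170 mm long, lying loose on the bench; origin under its middle

How it is judged:
By the outcome, as a careful person would: the job done as asked, in the order asked, and still so for the second after the job is handed in, while the arm keeps its last pose, push and grip.
It also fails if it takes over 72 s, if anything falls off the work surface, if the arm or the gripper's body presses on something with over 40 N, if the wrist force passes 120 N, or if a joint passes its speed limit or range.

## Working session

There is one attempt and no reset: what is moved stays moved. The work goes in short steps, Python scripts to look and compute and a tool call to move; the robot and the scene stay as the last step left them, time stands still between calls to the robot, and variables do not carry over. Pictures are saved under pics/ and viewed, about 8 in all and at most 12, crops included, and the job is handed in when it is done.

Besides the shell and the picture viewer there is one more tool, called as name([rows], argument=value, ...), one row to a line, values as JSON. send_rows: Moves the arm, as the interface text tells. Its arguments: {"type":"object","properties":{"targets":{"type":"array"}},"required":["targets"]}

```bash
mkdir -p pics; ls
python3 - <<'E'
from plant import status,cams
import cv2,numpy as np
s=status.read_state();print(s['t'],s['tool_pos'],s['eef_rot'],s['wrist_force'],s['finger_gap'])
for n in("scene","side"):
    cv2.imwrite(f'pics/{n}0.png',cams.read_camera(n)[:,:,::-1]);m=cams.camera_model(n);print(n,m)
print(cams.camera_model("wrist"))
E
```

```text
pics
0.0 [ 0.28407242 -0.6116746   0.23569659] [[ 4.21276835e-01 -9.06931654e-01 -8.96450249e-04]
 [-9.06930336e-01 -4.21277759e-01  1.55408655e-03]
 [-1.78710484e-03  1.58317262e-04 -9.99998391e-01]] [ 0.2106547  -0.38551959  0.69976195] 0.08802225617913222
scene {'fx': 499.1654706273012, 'fy': 499.1654706273012, 'cx': 320.7273456965942, 'cy': 242.29388096791067, 'view': array([[-0.51842706,  0.85511791,  0.00259801,  0.2980013 ],
       [ 0.62484955,  0.3808943 , -0.68152958, -0.27218699],
       [-0.58377771, -0.35170001, -0.73178596,  1.53666752],
       [ 0.        ,  0.        ,  0.        ,  1.        ]])}
side {'fx': 449.78127746108896, 'fy': 449.78127746108896, 'cx': 323.63587793557207, 'cy': 239.81557555444564, 'view': array([[-0.73288466, -0.68022431, -0.01322741,  0.40293384],
       [-0.42528002,  0.4732059 , -0.77150054,  0.31831107],
       [ 0.53105271, -0.55979556, -0.63609116,  0.7283117 ],
       [ 0.        ,  0.        ,  0.        ,  1.        ]])}
{'fx': 352.2007456749207, 'fy': 352.2007456749207, 'cx': 311.82708690761024, 'cy': 244.4733808314414, 'tool_from_camera': array([[ 9.99999430e-01,  1.05244767e-03,  1.81391070e-04,
         1.01834011e-03],
       [-1.05940518e-03,  9.56110328e-01,  2.93004981e-01,
        -8.17673615e-02],
       [ 1.34942533e-04, -2.93005006e-01,  9.56110898e-01,
        -1.47369900e-01],
       [ 0.00000000e+00,  0.00000000e+00,  0.00000000e+00,
         1.00000000e+00]])}
```

View pics/scene0.png

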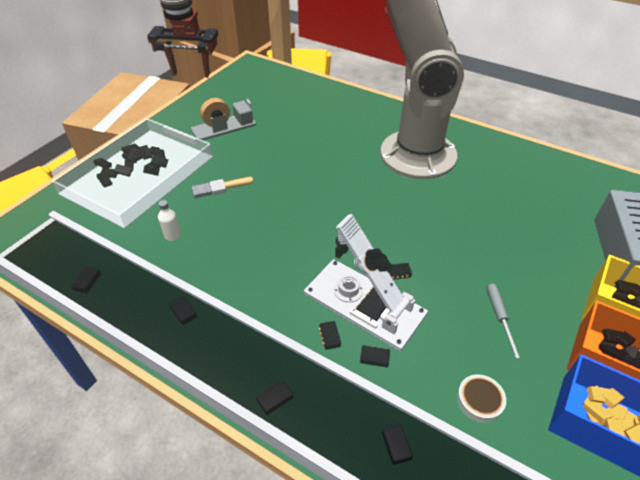

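View pics/side0.png

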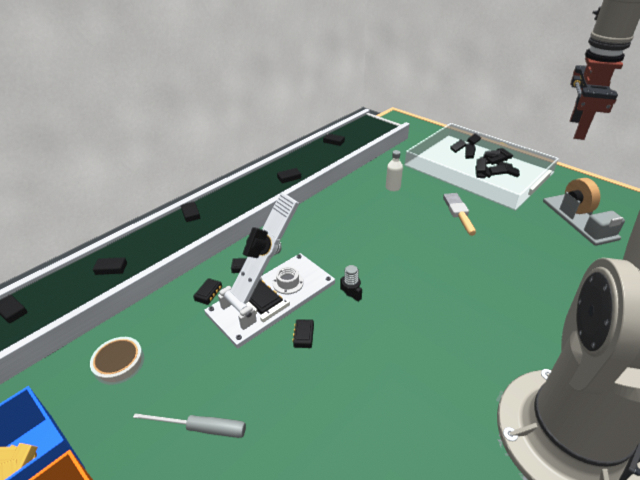

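The scene picture shows the jig with its leaf open: boss at (348,288), hinge near (402,308), and tab near (348,222). In the side picture the boss is at (288,277), the spare screw at (351,280), and the tab at (287,205). I'll enlarge both to read the points.

```bash
cat > h.py <<'E'
import numpy as np,cv2
from plant import status,cams
def ray(n,u,v,st=None):
    m=cams.camera_model(n);d=np.array([(u-m['cx'])/m['fx'],(v-m['cy'])/m['fy'],1.])
    if n=='wrist':
        T=m['tool_from_camera'];R=np.array(st['eef_rot']);return np.array(st['tool_pos'])+R@T[:3,3],R@T[:3,:3]@d
    V=m['view'];R=V[:3,:3];return -R.T@V[:3,3],R.T@d
def onz(n,u,v,z,st=None):
    o,d=ray(n,u,v,st);return o+d*(z-o[2])/d[2]
def proj(n,P,st=None):
    m=cams.camera_model(n)
    if n=='wrist':
        T=m['tool_from_camera'];R=np.array(st['eef_rot']);q=T[:3,:3].T@(R.T@(np.array(P)-st['tool_pos'])-T[:3,3])
    else: q=m['view'][:3,:3]@P+m['view'][:3,3]
    return np.array([m['fx']*q[0]/q[2]+m['cx'],m['fy']*q[1]/q[2]+m['cy']])
def tri(a,b):
    (o,d),(p,e)=a,b;s=np.linalg.lstsq(np.c_[d,-e],p-o,rcond=None)[0];x=o+d*s[0];y=p+e*s[1];return (x+y)/2,np.linalg.norm(x-y)
E
python3 - <<'E'
import cv2,numpy as np
a=cv2.imread('pics/scene0.png')[205:355,295:435];b=cv2.imread('pics/side0.png')[185:350,195:375]
a=cv2.resize(a,(560,600),interpolation=cv2.INTER_CUBIC)
cv2.imwrite('pics/c1.png',a);cv2.imwrite('pics/c2.png',cv2.resize(b,(654,600),interpolation=cv2.INTER_CUBIC))
E
```

```text
(no output)
```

View pics/c1.png

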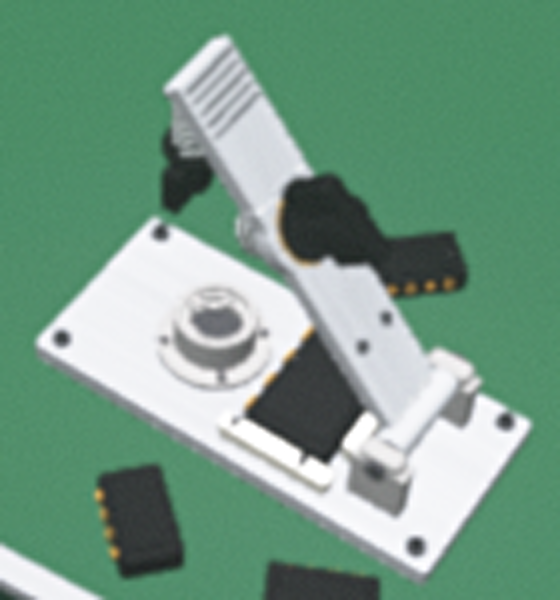

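View pics/c2.png

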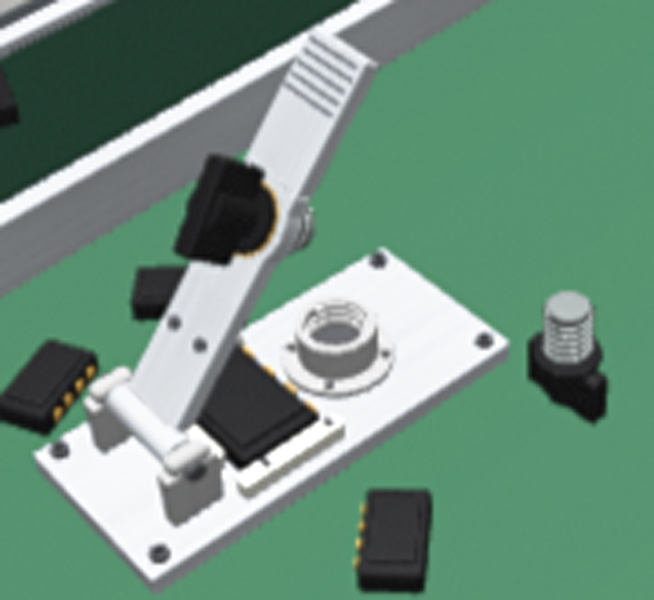

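Both crops show the plate corners, boss, leaf, tab corners and screw clearly. In c1 the corner screws are at (62,339), (161,232), (505,421) and (416,547), with the tab's end edge at (168,90)–(230,38).

```bash
cat > a.py <<'E'
from h import *
S=lambda u,v:('scene',295+u/4,205+v/4)
D=lambda u,v:('side',195+u/3.633,185+v/3.636)
def fit(pts):
    # pts order: boss-far.. model heads unknown inset -> centre and y dir
    P=[onz(*p,.015)[:2] for p in pts];return np.array(P)
# order: bossend A, bossend B, hingeend B, hingeend A
sc=fit([S(62,339),S(161,232),S(505,421),S(416,547)])
sd=fit([D(378,260),D(484,341),D(160,553),D(60,450)])
sc2=fit([S(38,343),S(157,217),S(531,425),S(422,574)])
sd2=fit([D(385,249),D(508,345),D(152,583),D(34,457)])
for P in(sc,sd,sc2,sd2):
    c=P.mean(0);y=(P[2]+P[3]-P[0]-P[1])/2;x=(P[1]+P[2]-P[0]-P[3])/2
    print(c.round(4),'len',np.linalg.norm(y).round(4),'wid',np.linalg.norm(x).round(4),'yaw_y',np.degrees(np.arctan2(y[1],y[0])).round(2),'xdir',np.degrees(np.arctan2(x[1],x[0])).round(2))
print('boss',onz(*S(217,321),.045),onz(*D(338,325),.045))
for a,b in((S(168,90),D(313,33)),(S(230,38),D(376,66))): print('tab end',tri(ray(*a),ray(*b)))
print('spare top',onz(*D(572,302),.076))
E
python3 a.py
```

```text
[0.586  0.1249] len 0.2358 wid 0.1007 yaw_y 85.11 xdir 175.45
[0.588  0.1216] len 0.2363 wid 0.1006 yaw_y 85.28 xdir 175.18
[0.5882 0.1261] len 0.2569 wid 0.1195 yaw_y 84.65 xdir 174.73
[0.5844 0.1243] len 0.2595 wid 0.119 yaw_y 85.35 xdir 174.58
boss [0.58911092 0.08405502 0.045     ] [0.58011811 0.07859199 0.045     ]
tab end (array([0.60516025, 0.05621109, 0.22922406]), np.float64(0.0016003634239570705))
tab end (array([0.55514742, 0.06163913, 0.23078522]), np.float64(0.005387761941076051))
spare top [ 0.46980663 -0.00297983  0.076     ]
```

send_rows([
  [0.4,1,0.4,0.3,0],
  [0.4,1,0.4,0.3,0],
  [0.4,1,0.4,0.3,0],
  [0.4,1,0.4,0.3,0],
  [0.4,1,0.4,0.3,0],
  [0.4,1,0,0.3,0],
  [0.4,1,0,0.3,0],
  [0.4,1,0,0.3,0],
  [0.4,1,0,0.3,0],
  [0.4,1,0,0.3,0],
])

```text
t: 1.35
tool_pos: [0.4049, -0.2984, 0.2918]
eef_rot: [[0.829, -0.559, -0.009], [-0.559, -0.829, 0.004], [-0.01, 0.002, -1.0]]
wrist_force: [1.2, 0.8, 1.0]
finger_gap: 0.0004
```

send_rows([
  [0.5,1,0,0.3,0],
  [0.5,1,0,0.3,0],
  [0.5,1,0,0.3,0],
  [0.5,1,0,0.3,0],
  [0.5,1,0,0.3,0],
  [0.5,1,0,0.3,0],
  [0.5,1,0,0.3,0],
  [0.5,1,0,0.3,0],
  [0.5,1,0,0.3,0],
  [0.5,1,0,0.3,0],
])

```text
t: 2.6
tool_pos: [0.5594, 0.0248, 0.2915]
eef_rot: [[0.999, -0.032, -0.01], [-0.032, -0.999, -0.002], [-0.01, 0.002, -1.0]]
wrist_force: [1.0, -0.1, 0.4]
finger_gap: 0.0003
```

send_rows([
  [0.4,0.95,0,-0.3,0],
  [0.4,0.95,0,0,0],
  [0,0,-0.9,0,0],
  [0,0,-0.6,0,0],
  [0,0,-0.3,0,0],
  [0,0,-0.3,0,0],
  [0,-0.3,-0.33,0,0],
  [0,-0.35,-0.33,0,0],
  [0,-0.3,-0.4,0,0],
  [0,-0.3,-0.4,0,0],
])

```text
t: 3.85
tool_pos: [0.5831, 0.0542, 0.182]
eef_rot: [[0.997, -0.072, -0.007], [-0.072, -0.997, 0.003], [-0.007, -0.002, -1.0]]
wrist_force: [-1.6, 1.0, 1.8]
finger_gap: 0.0001
```

Run:
```python
from h import *
s=status.read_state();print(s['t'],s['tool_pos'],s['wrist_force'])
cv2.imwrite('pics/side1.png',cams.read_camera('side')[150:360,170:400,::-1].repeat(2,0).repeat(2,1))
```

```text
3.85 [0.58309153 0.0541865  0.18201839] [-1.55018941  0.96963741  1.76696148]
```

View pics/side1.png

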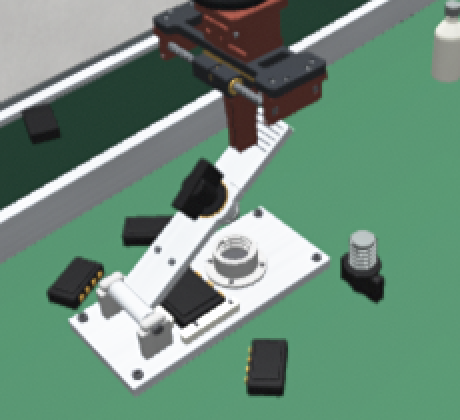

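The side view shows the closed fingertips pressing the leaf near the grooved tab. The leaf has gone down to about 33°, and nothing else was touched.

send_rows([
  [-0.02,-0.35,-0.38,0,0],
  [-0.02,-0.3,-0.38,0,0],
  [-0.02,-0.25,-0.38,0,0],
  [-0.02,-0.22,-0.38,0,0],
  [-0.02,-0.18,-0.38,0,0],
  [-0.02,-0.15,-0.38,0,0],
  [-0.02,-0.12,-0.38,0,0],
  [-0.02,-0.1,-0.38,0,0],
  [-0.02,-0.05,-0.38,0,0],
  [-0.02,0,-0.2,0,0],
])

```text
t: 5.15
tool_pos: [0.5793, -0.0016, 0.0712]
eef_rot: [[0.997, -0.073, -0.004], [-0.073, -0.997, 0.0], [-0.004, -0.0, -1.0]]
wrist_force: [-31.1, -3.1, 100.3]
finger_gap: 0.0002
```

send_rows([
  [0,0,0.2,0,0],
  [0,0,0.8,0,0],
  [0,0,0.9,0,0],
  [0,0,0.9,0,0],
  [0,0.5,0.9,0,0.5],
  [0.05,0.6,0.1,0,1],
  [0.05,0.6,0,0,1],
  [0.02,0.6,0,0,1],
  [0,0.4,0,0,1],
  [0,0,0,0,1],
])

```text
t: 6.4
tool_pos: [0.5783, 0.0782, 0.1816]
eef_rot: [[0.997, -0.074, -0.015], [-0.075, -0.997, -0.008], [-0.014, 0.01, -1.0]]
wrist_force: [-0.5, -0.6, 0.7]
finger_gap: 0.0565
```

Run:
```python
from h import *
s=status.read_state();print(s['t'],s['tool_pos'],s['wrist_force'])
w=cams.read_camera('wrist')[:,:,::-1];b=cams.read_camera('side')[190:350,190:370,::-1]
np.save('w0.npy',w)
o=np.zeros((480,800,3),np.uint8);o[:,:500]=w[:,70:570];o[:266,500:]=cv2.resize(b,(300,266));cv2.imwrite('pics/w0.png',o)
for z in(.08,.115): print(proj('wrist',[.5828,.0794,z],s))
```

```text
6.4 [0.57833133 0.07823634 0.18155635] [-0.527663   -0.60080139  0.69989268]
[317.6664693  246.60951529]
[317.76460272 263.30305123]
```

View pics/w0.png

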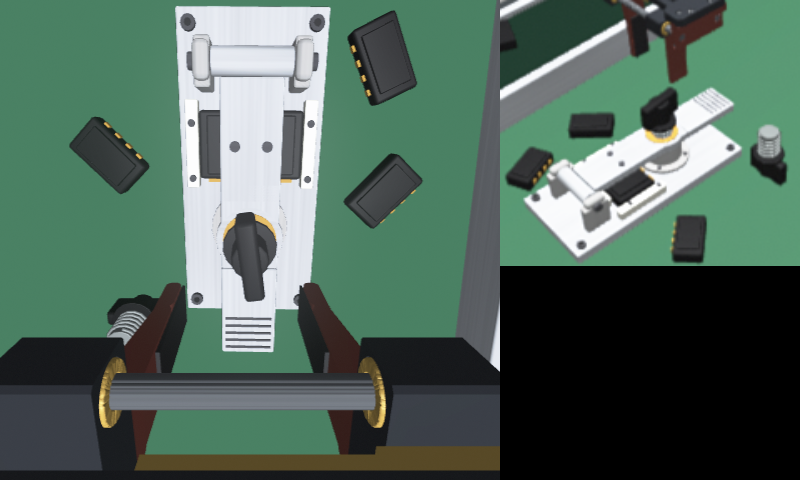

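The leaf lies flat. In the crop the wing runs from about (247,225) to (257,300), nearly along the leaf, and the spare screw and housings are undisturbed. I'll measure the wing axis.

Run:
```python
from h import *
s=status.read_state();w=np.load('w0.npy');g=cv2.cvtColor(w,cv2.COLOR_BGR2GRAY)
c=g[205:306,300:350]
for r in range(205,306,6): print(r,' '.join(f'{v:3d}' for v in g[r,296:350:2]))
for a in((317,225),(327,300)): print(onz('wrist',*a,.115,s))
```

```text
205 232 234 231 233 232 230 231 230 230 231 228 230 230 232 232 231 233 231 236 233 227 230 231 233 233 233 232
211 232 234 231 233 232 232 232 232 231 231 230 230 230 231 231 232 232 231 232 232 227 230 231 233 232 232 235
217 231 231 231 231 230  67  55  55  56  56  55  56  55  56  55 193 193 193 177 229 231 232 232 232 232 232 227
223 223 215 194 194 147  54  56  56  57  58  58  59  60  60  56  81  78  58 134 193 194 194 191 226 226 226 181
229 190 164  59  82  66  61  70  74  77  79  81  84  87  80  63  64  87  86  87  86  86  73 164 191 217 225 225
235  69  82  81  82  82  58  66  72  75  77  80  83  85  84  67  57  53  77  84  85  85  85  85  85 165 223 231
241  79  79  81  79  65  55  61  70  73  75  78  81  84  83  73  60  52  53  53  53  78  83  83  83  83 196 227
247  78  78  78  62  53  52  58  67  72  73  76  79  82  83  78  63  62  74  52  52  56  81  81  81  81 125 231
253  76  76  77  53  63  78  60  62  69  72  75  78  80  81  81  66  57  81  84  80  66  71  79  79  80 201 221
259  98  75  70  63  74  75  66  58  65  71  73  76  78  79  80  72  60  72  79  80  76  59 
[... 173 characters left out ...]
67  70  72  74  76  75  77  65  56  67  97 232 231 234 234 229 220 229
277 233 234 235 232 230 233 232 231  68  62  69  71  73  74  74  75  71  60  77 233 232 232 235 233 230 210 228
283 234 234 235 231 230 233 231 231 160  59  67  70  71  72  74  73  75  63  55 215 232 232 235 233 230 233 229
289 234 235 235 232 230 233 231 231 231  55  63  68  70  70  71  71  72  67  59 204 232 232 235 233 229 230 229
295 234 235 235 232 229 234 231 231 232 151  58  66  67  68  69  70  70  69  60  78 233 232 235 232 229 226 228
301 233 235 235 232 229 234 230 231 232 232 208 101 102 141 179 223 231 231 234 233 233 232 235 231 229 223 228
[0.58437223 0.10313483 0.115     ]
[0.58735845 0.05109452 0.115     ]
```

send_rows([
  [0.21,0,0,0.8,1],
  [0,0,0,0,1],
  [0,0,-0.7,0,1],
  [0,0,-0.7,0,1],
  [0,0,-0.7,0,1],
  [0,0,-0.5,0,0.5],
  [0,0,-0.1,0,0.18],
  [0,0,0,0,0.18],
  [0,0,0,0,0.18],
  [0,0,0,0,0.18],
])

```text
t: 7.75
tool_pos: [0.5862, 0.071, 0.1004]
eef_rot: [[0.999, 0.043, -0.01], [0.043, -0.999, -0.013], [-0.01, 0.013, -1.0]]
wrist_force: [0.8, -0.6, 0.9]
finger_gap: 0.0413
```

```bash
cat > look.py <<'E'
import sys
from h import *
n=sys.argv[1]
s=status.read_state();R=s['eef_rot'];print(round(s['t'],2),s['tool_pos'].round(4) if hasattr(s['tool_pos'],'round') else s['tool_pos'],'yaw',np.degrees(np.arctan2(R[1][0],R[0][0])).round(1),'F',np.round(s['wrist_force'],1),'T',np.round(s['wrist_torque'],2),'gap',s['finger_gap'],'q7',round(s['joint_positions'][6],2))
w=cams.read_camera('wrist')[:,:,::-1].copy();np.save(f'w{n}.npy',w)
cv2.imwrite(f'pics/w{n}.png',w[180:480,140:490].repeat(2,0).repeat(2,1))
E
python3 look.py 1
```

```text
7.75 [0.5862 0.071  0.1004] yaw 2.4 F [ 0.8 -0.6  0.9] T [ 0.01 -0.06  0.  ] gap 0.04126415754411245 q7 -0.48
```

View pics/w1.png

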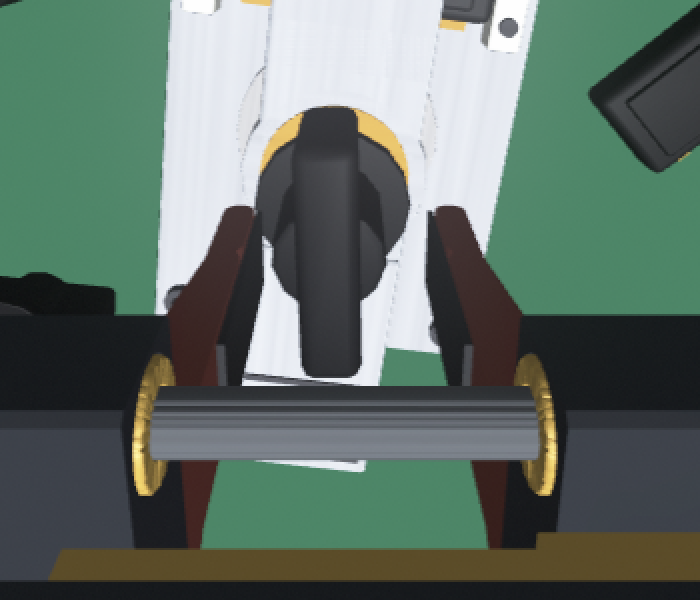

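The wing stands aligned between the jaws, with its centre at column 328 against the jaw centre line at 344. It is therefore about 3.8 mm to −x, and the TCP also drifted 8 mm in −y. I'll correct both and then cage the wing.

send_rows([
  [-0.12,0.27,0,0,0.3],
  [0,0,0,0,0.3],
  [0,0,0,0,0.18],
  [0,0,0,0,0.18],
  [0,0,0,0,0.18],
  [0,0,0,0,0.18],
  [0,0,0,0,0],
  [0,0,0,0,0],
  [0,0,0,0,0],
  [0,0,0,0,0.18],
])

```text
t: 9.05
tool_pos: [0.5826, 0.08, 0.1009]
eef_rot: [[0.999, 0.043, -0.009], [0.043, -0.999, -0.013], [-0.009, 0.013, -1.0]]
wrist_force: [0.3, -0.4, -0.2]
finger_gap: 0.0156
```

```bash
python3 look.py 2
```

```text
9.05 [0.5826 0.08   0.1009] yaw 2.5 F [ 0.3 -0.4 -0.2] T [-0.02 -0.05 -0.01] gap 0.015601627708919739 q7 -0.5
```

send_rows([
  [0,0,0,1,0.18],
  [0,0,0,1,0.18],
  [0,0,0,0.3,0.18],
  [0,0,0,0,0.18],
  [0,0,0,0,0.18],
  [0,0,0,0,0.18],
  [0,0,0,0,0.18],
  [0,0,0,0,0.18],
  [0,0,0,0,0.18],
  [0,0,0,0,0.18],
])

```text
t: 10.35
tool_pos: [0.5821, 0.0799, 0.1009]
eef_rot: [[0.899, 0.438, -0.004], [0.438, -0.899, -0.017], [-0.011, 0.013, -1.0]]
wrist_force: [-0.4, -0.6, 0.1]
finger_gap: 0.0156
```

```bash
cat >> look.py <<'E'
g=cv2.cvtColor(w,cv2.COLOR_BGR2GRAY)
wc=w.astype(int);dark=(wc.max(2)<120)&(wc.max(2)-wc.min(2)<25)
e=[]
for c in range(300,325,2):
    k=np.nonzero(~dark[330:385,c])[0];e.append(330+k[0] if len(k) else -1)
print('end rows',e)
def ends(st):
    R=np.array(st['eef_rot']);return [proj('wrist',[st['tool_pos'][0]+R[0,1]*.028,st['tool_pos'][1]+R[1,1]*.028,z],st).round(1).tolist() for z in(.1165,.1145,.1085)]
print(ends(s))
E
python3 look.py 3
```

```text
10.35 [0.5821 0.0799 0.1009] yaw 26.0 F [-0.4 -0.6  0.1] T [-0.01 -0.12 -0.02] gap 0.015579180486538825 q7 -0.15
end rows [-1, -1, -1, -1, -1, -1, -1, -1, -1, -1, -1, -1, np.int64(356)]
[[309.0, 388.2], [309.1, 385.2], [309.3, 376.4]]
```

View pics/w3.png

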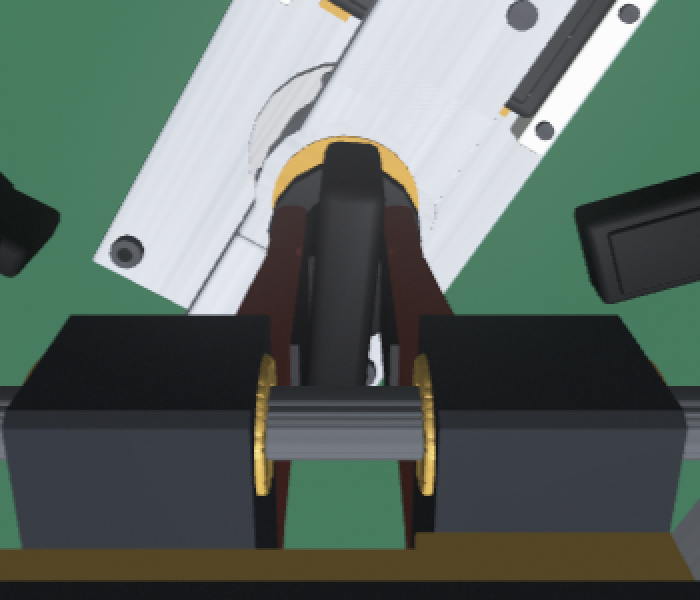

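The wing turned with the jaws with a few degrees of lag, and its far end meets the brass rim at (352,143) in the crop, which is full row ~251. I'll track that boundary row numerically, since a drop should move it.

send_rows([
  [0,0,0,1,0.18],
  [0,0,0,0.1,0.18],
  [0,0,0,0,0.18],
  [0,0,0,0,0.18],
  [0,0,0,0,0.18],
  [0,0,0,0,0.18],
  [0,0,0,0,0.18],
  [0,0,0,0,0.18],
  [0,0,0,0,0.18],
  [0,0,0,0,0.18],
])

```text
t: 11.65
tool_pos: [0.5819, 0.0798, 0.1009]
eef_rot: [[0.801, 0.599, -0.001], [0.599, -0.801, -0.017], [-0.011, 0.013, -1.0]]
wrist_force: [0.1, -0.0, -0.1]
finger_gap: 0.0155
```

```bash
cat > look.py <<'E'
import sys
from h import *
n=sys.argv[1]
def meas(w):
    wc=w.astype(int);dark=(wc.max(2)<125)&(wc.max(2)-wc.min(2)<25)
    out=[]
    for c in (306,310,314,318,322):
        k=[r for r in range(215,290) if dark[r:r+5,c].all()];r=k[0] if k else -1
        # end face / top face edge: strongest brightness change below
        g=wc[r+6:r+45,c].sum(1) if 0<r else np.zeros(3);out.append((r,int(r+6+np.argmax(np.abs(g[3:]-g[:-3]))+1) if r>0 else -1))
    return out
if n!='cmp':
    s=status.read_state();R=s['eef_rot'];print(round(s['t'],2),np.round(s['tool_pos'],4),'yaw',np.degrees(np.arctan2(R[1][0],R[0][0])).round(1),'F',np.round(s['wrist_force'],1),'T',np.round(s['wrist_torque'],2),'gap',round(s['finger_gap'],4),'q7',round(s['joint_positions'][6],2))
    w=cams.read_camera('wrist')[:,:,::-1].copy();np.save(f'w{n}.npy',w)
    cv2.imwrite(f'pics/w{n}.png',w[180:480,140:490].repeat(2,0).repeat(2,1))
    sd=cams.read_camera('side')[:,:,::-1].copy();np.save(f's{n}.npy',sd)
    R=np.array(R);p=np.array(s['tool_pos'])-R[:,1]*.028;print('pred rows top/bot',[proj('wrist',[p[0],p[1],z],s).round(0).tolist() for z in(.115,.109,.080,.074)])
    print(n,meas(w))
else:
    for k in sys.argv[2:]: print(k,meas(np.load(f'w{k}.npy')))
E
python3 look.py cmp 2 3; python3 look.py 4
```

```text
2 [(251, 279), (251, 279), (251, 279), (251, 278), (252, 277)]
3 [(252, 278), (251, 279), (251, 280), (251, 280), (252, 280)]
11.65 [0.5819 0.0798 0.1009] yaw 36.8 F [ 0.1 -0.  -0.1] T [-0.05 -0.11 -0.01] gap 0.0155 q7 0.01
pred rows top/bot [[309.0, 271.0], [310.0, 265.0], [311.0, 244.0], [311.0, 241.0]]
4 [(251, 279), (216, 250), (215, 251), (252, 280), (252, 280)]
```

send_rows([
  [0,0,0,1,0.18],
  [0,0,0,0.1,0.18],
  [0,0,0,0,0.18],
  [0,0,0,0,0.18],
  [0,0,0,0,0.18],
  [0,0,0,0,0.18],
  [0,0,0,0,0.18],
  [0,0,0,0,0.18],
  [0,0,0,0,0.18],
  [0,0,0,0,0.18],
])

```text
t: 13.0
tool_pos: [0.5818, 0.0796, 0.1009]
eef_rot: [[0.674, 0.738, 0.002], [0.738, -0.674, -0.018], [-0.012, 0.013, -1.0]]
wrist_force: [-0.2, -0.2, -0.1]
finger_gap: 0.0159
```

```bash
python3 look.py 5
```

```text
13.0 [0.5818 0.0796 0.1009] yaw 47.6 F [-0.2 -0.2 -0.1] T [ 0.   -0.09  0.  ] gap 0.0159 q7 0.17
pred rows top/bot [[310.0, 270.0], [310.0, 265.0], [311.0, 244.0], [311.0, 240.0]]
5 [(227, 238), (226, 249), (226, 250), (217, 250), (216, 251)]
```

send_rows([
  [0,0,0,1,0.18],
  [0,0,0,0.1,0.18],
  [0,0,0,0,0.18],
  [0,0,0,0,0.18],
  [0,0,0,0,0.18],
  [0,0,0,0,0.18],
  [0,0,0,0,0.18],
  [0,0,0,0,0.18],
  [0,0,0,0,0.18],
  [0,0,0,0,0.18],
])

```text
t: 14.35
tool_pos: [0.5815, 0.0794, 0.101]
eef_rot: [[0.524, 0.852, 0.005], [0.852, -0.524, -0.018], [-0.013, 0.013, -1.0]]
wrist_force: [-0.5, 0.0, 0.3]
finger_gap: 0.0157
```

```bash
python3 look.py 6
```

```text
14.35 [0.5815 0.0794 0.101 ] yaw 58.4 F [-0.5  0.   0.3] T [-0.01 -0.04  0.02] gap 0.0157 q7 0.33
pred rows top/bot [[310.0, 270.0], [311.0, 265.0], [312.0, 244.0], [312.0, 240.0]]
6 [(227, 250), (227, 238), (227, 238), (226, 250), (228, 251)]
```

```bash
python3 - <<'E'
s=open('look.py').read()
a=s.index('    wc=w.astype');b=s.index("if n!='cmp'")
s=s[:a]+"""    g=cv2.GaussianBlur(w,(3,3),0).astype(int).sum(2)
    return [(int(256+np.argmax(np.abs(g[258:294,c]-g[254:290,c]))),) for c in range(306,323,3)]
"""+s[b:]
open('look.py','w').write(s)
E
python3 look.py cmp 2 3 4 5 6
python3 - <<'E'
import numpy as np
for k in '2 4 5 6'.split():
    w=np.load(f'w{k}.npy').astype(int); print(k,w[236:296:2,315].sum(1).tolist())
E
```

```text
2 [(279,), (279,), (279,), (279,), (279,), (278,)]
3 [(278,), (279,), (280,), (279,), (280,), (280,)]
4 [(278,), (279,), (280,), (280,), (280,), (280,)]
5 [(279,), (279,), (279,), (280,), (280,), (280,)]
6 [(279,), (279,), (279,), (279,), (280,), (280,)]
2 [693, 693, 694, 696, 699, 698, 393, 525, 168, 166, 163, 160, 161, 158, 156, 156, 151, 148, 148, 160, 162, 176, 197, 217, 213, 211, 209, 206, 206, 204]
4 [680, 683, 674, 665, 670, 673, 433, 495, 145, 143, 145, 144, 141, 139, 138, 135, 131, 131, 133, 137, 139, 155, 175, 198, 198, 199, 196, 194, 194, 191]
5 [662, 670, 666, 666, 656, 639, 427, 487, 141, 140, 138, 139, 137, 131, 132, 128, 127, 127, 125, 131, 137, 149, 171, 200, 198, 197, 194, 192, 191, 190]
6 [288, 303, 627, 649, 656, 648, 420, 476, 139, 137, 136, 131, 131, 131, 130, 128, 125, 126, 123, 128, 136, 149, 168, 197, 196, 194, 191, 189, 188, 189]
```

No drop yet; the edge is steady at row 279–280. Continuing.

send_rows([
  [0,0,0,1,0.18],
  [0,0,0,0.1,0.18],
  [0,0,0,0,0.18],
  [0,0,0,0,0.18],
  [0,0,0,0,0.18],
  [0,0,0,0,0.18],
  [0,0,0,0,0.18],
  [0,0,0,0,0.18],
  [0,0,0,0,0.18],
  [0,0,0,0,0.18],
])

```text
t: 15.7
tool_pos: [0.5815, 0.0793, 0.101]
eef_rot: [[0.355, 0.935, 0.008], [0.935, -0.355, -0.017], [-0.013, 0.013, -1.0]]
wrist_force: [0.1, -1.9, -0.2]
finger_gap: 0.0157
```

```bash
python3 look.py 7
```

```text
15.7 [0.5815 0.0793 0.101 ] yaw 69.2 F [ 0.1 -1.9 -0.2] T [ 0.01 -0.05  0.01] gap 0.0157 q7 0.5
pred rows top/bot [[311.0, 270.0], [311.0, 265.0], [312.0, 244.0], [312.0, 240.0]]
7 [(278,), (279,), (279,), (279,), (280,), (280,)]
```

send_rows([
  [0,-0.02,0,1,0.18],
  [0,0,0,0.1,0.18],
  [0,0,0,0,0.18],
  [0,0,0,0,0.18],
  [0,0,0,0,0.18],
  [0,0,0,0,0.18],
  [0,0,0,0,0.18],
  [0,0,0,0,0.18],
  [0,0,0,0,0.18],
  [0,0,0,0,0.18],
])

```text
t: 17.05
tool_pos: [0.5815, 0.079, 0.1012]
eef_rot: [[0.173, 0.985, 0.011], [0.985, -0.173, -0.015], [-0.013, 0.013, -1.0]]
wrist_force: [-0.1, 0.3, 0.0]
finger_gap: 0.0158
```

```bash
python3 look.py 8
```

```text
17.05 [0.5815 0.079  0.1012] yaw 80.0 F [-0.1  0.3  0. ] T [-0.03 -0.13  0.01] gap 0.0158 q7 0.66
pred rows top/bot [[312.0, 270.0], [312.0, 265.0], [313.0, 244.0], [313.0, 240.0]]
8 [(279,), (279,), (279,), (279,), (279,), (280,)]
```

send_rows([
  [0,0,0,1,0.18],
  [0,0,0,0.1,0.18],
  [0,0,0,0,0.18],
  [0,0,0,0,0.18],
  [0,0,0,0,0.18],
  [0,0,0,0,0.18],
  [0,0,0,0,0.18],
  [0,0,0,0,0.18],
  [0,0,0,0,0.18],
  [0,0,0,0,0.18],
])

```text
t: 18.4
tool_pos: [0.5814, 0.0788, 0.1011]
eef_rot: [[-0.014, 1.0, 0.014], [1.0, 0.015, -0.014], [-0.014, 0.013, -1.0]]
wrist_force: [0.5, -0.4, 0.4]
finger_gap: 0.0157
```

```bash
python3 look.py 9
```

```text
18.4 [0.5814 0.0788 0.1011] yaw 90.8 F [ 0.5 -0.4  0.4] T [ 0.01 -0.05 -0.  ] gap 0.0157 q7 0.83
pred rows top/bot [[312.0, 270.0], [313.0, 265.0], [313.0, 244.0], [313.0, 240.0]]
9 [(273,), (273,), (273,), (273,), (274,), (274,)]
```

View pics/w9.png

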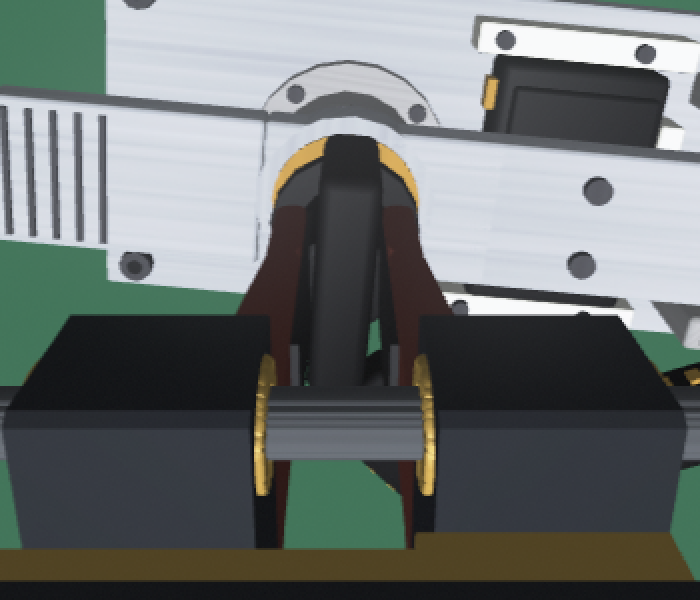

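The thread dropped: the edge moved from row 279 to 273, about 6 mm, somewhere between tool yaw 80° and 91°. The leaf is still flat. Now forward half a turn, caged.

send_rows([
  [0.03,0,0,-1,0.18],
  [0,0,0,-1,0.18],
  [0,0,0,-1,0.18],
  [0,0,0,-1,0.18],
  [0,0,0,-1,0.18],
  [0,0,0,-1,0.18],
  [0,0,0,-1,0.18],
  [0,0,0,-1,0.18],
  [0,0,0,-1,0.18],
  [0,0,0,0,0.18],
])

```text
t: 19.75
tool_pos: [0.5826, 0.0793, 0.1002]
eef_rot: [[0.999, -0.034, -0.012], [-0.034, -0.999, -0.012], [-0.011, 0.013, -1.0]]
wrist_force: [-0.2, -0.6, -0.5]
finger_gap: 0.0159
```

```bash
python3 look.py 10
```

```text
19.75 [0.5826 0.0793 0.1002] yaw -1.9 F [-0.2 -0.6 -0.5] T [-0.01 -0.05  0.05] gap 0.0159 q7 -0.57
pred rows top/bot [[308.0, 273.0], [308.0, 267.0], [309.0, 246.0], [310.0, 242.0]]
10 [(273,), (273,), (272,), (272,), (271,), (256,)]
```

send_rows([
  [0,0,-0.02,-1,0.18],
  [0,0,-0.02,-1,0.18],
  [0,0,-0.02,-1,0.18],
  [0,0,-0.02,-1,0.18],
  [0,0,-0.02,-1,0.18],
  [0,0,0,-1,0.18],
  [0,0,0,-1,0.18],
  [0,0,0,-1,0.18],
  [0,0,0,-0.5,0.18],
  [0,0,0,0,0.18],
])

```text
t: 21.1
tool_pos: [0.5834, 0.0787, 0.099]
eef_rot: [[0.041, -0.999, -0.011], [-0.999, -0.041, 0.009], [-0.01, 0.011, -1.0]]
wrist_force: [-0.9, -0.6, -0.6]
finger_gap: 0.0158
```

```bash
python3 look.py 11
```

```text
21.1 [0.5834 0.0787 0.099 ] yaw -87.7 F [-0.9 -0.6 -0.6] T [-0.07 -0.01  0.02] gap 0.0158 q7 -1.83
pred rows top/bot [[310.0, 278.0], [310.0, 272.0], [311.0, 250.0], [311.0, 246.0]]
11 [(273,), (273,), (273,), (272,), (270,), (256,)]
```

send_rows([
  [0,0,0,0,1],
  [0,0,0,0,1],
  [0,0,0,0,1],
  [0,0,0,0,1],
  [0,0,0,0,1],
  [0,0,0,0,1],
  [0,0,0,0,1],
  [0,0,0,1,1],
  [0,0,0,1,1],
  [0,0,0,1,1],
])

```text
t: 22.45
tool_pos: [0.5835, 0.0793, 0.0991]
eef_rot: [[0.552, -0.834, -0.015], [-0.834, -0.552, 0.003], [-0.01, 0.011, -1.0]]
wrist_force: [0.2, -0.2, -0.2]
finger_gap: 0.0879
```

send_rows([
  [0,0,0,1,1],
  [0,0,0,1,1],
  [0,0,0,1,1],
  [0,0,0,1,1],
  [0,0,0,1,1],
  [0,0,0,1,1],
  [0,0,0,1,1],
  [0,0,0,1,1],
  [0,0,0,1,1],
  [0,0,0,1,1],
])

```text
t: 23.7
tool_pos: [0.5838, 0.0783, 0.0991]
eef_rot: [[0.684, 0.729, 0.002], [0.729, -0.684, -0.016], [-0.01, 0.012, -1.0]]
wrist_force: [-0.2, -0.5, -0.7]
finger_gap: 0.0877
```

send_rows([
  [-0.02,0.01,0,1,1],
  [-0.02,0.01,0,1,1],
  [0,0,-0.05,1,1],
  [0,0,-0.05,1,1],
  [0,0,-0.03,0.6,1],
  [0,0,0,0,0.18],
  [0,0,0,0,0.18],
  [0,0,0,0,0.18],
  [0,0,0,0,0.18],
  [0,0,0,0,0.18],
])

```text
t: 24.95
tool_pos: [0.5829, 0.0774, 0.095]
eef_rot: [[-0.07, 0.997, 0.013], [0.997, 0.07, -0.011], [-0.011, 0.012, -1.0]]
wrist_force: [-0.8, 1.1, -0.7]
finger_gap: 0.041
```

```bash
python3 look.py 12
```

```text
24.95 [0.5829 0.0774 0.095 ] yaw 94.0 F [-0.8  1.1 -0.7] T [ 0.13 -0.12 -0.01] gap 0.041 q7 0.87
pred rows top/bot [[313.0, 276.0], [313.0, 270.0], [313.0, 248.0], [313.0, 244.0]]
12 [(273,), (274,), (273,), (273,), (273,), (272,)]
```

View pics/w12.png

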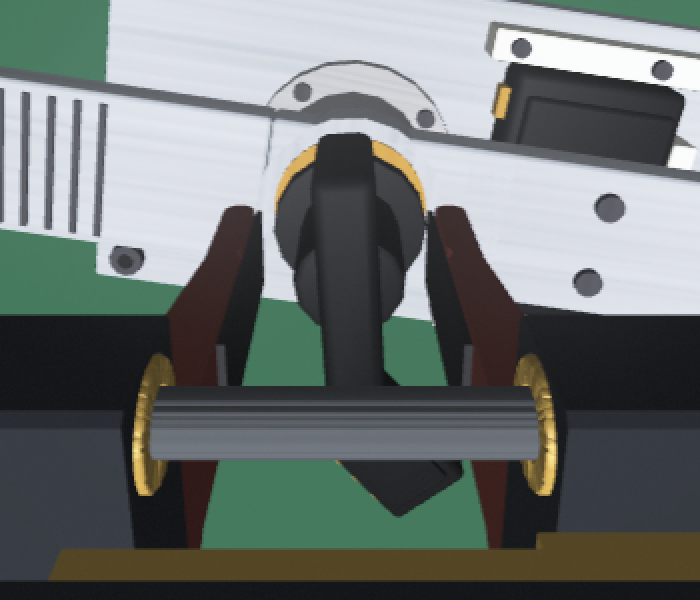

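The wing is centred between the jaws and leans about 3° (from (344,170) to (356,385)), so it is at yaw ≈97°. The leaf is flat. I'll cage it again and continue forward to about −98°.

send_rows([
  [0,0.04,0,0.3,0.18],
  [0,0,0,0,0.18],
  [0,0,0,0,0.18],
  [0,0,0,0,0.18],
  [0,0,0,-1,0.18],
  [0,0,0,-1,0.18],
  [0,0,0,-1,0.18],
  [0,0,0,-1,0.18],
  [0,0,0,-1,0.18],
  [0,0,0,-1,0.18],
])

```text
t: 26.3
tool_pos: [0.5826, 0.0786, 0.0943]
eef_rot: [[0.82, 0.572, -0.002], [0.572, -0.82, -0.015], [-0.01, 0.011, -1.0]]
wrist_force: [-0.4, -0.0, -1.7]
finger_gap: 0.0159
```

send_rows([
  [0,0,0,-1,0.18],
  [0,0,0,-1,0.18],
  [0,0,0,-1,0.18],
  [0,0,0,-1,0.18],
  [0,0,0,-1,0.18],
  [0,0,0,-1,0.18],
  [0,0,0,-1,0.18],
  [0,0,0,-1,0.18],
  [0,0,0,0,0.18],
  [0,0,0,0,0.18],
])

```text
t: 27.55
tool_pos: [0.5825, 0.0787, 0.0932]
eef_rot: [[0.673, -0.739, -0.015], [-0.739, -0.673, -0.001], [-0.009, 0.012, -1.0]]
wrist_force: [0.3, -0.5, -0.4]
finger_gap: 0.0162
```

```bash
python3 look.py 13
```

```text
27.55 [0.5825 0.0787 0.0932] yaw -47.7 F [ 0.3 -0.5 -0.4] T [-0.13 -0.04 -0.  ] gap 0.0162 q7 -1.24
pred rows top/bot [[308.0, 283.0], [308.0, 276.0], [309.0, 253.0], [310.0, 249.0]]
13 [(272,), (273,), (273,), (273,), (272,), (271,)]
```

send_rows([
  [0,0,0,-1,0.18],
  [0,0,0,-1,0.18],
  [0,0,-0.05,-1,0.18],
  [0,0,0,-1,0.18],
  [0,0,0,-0.8,0.18],
  [0,0,0,0,0.18],
  [0,0,0,0,0],
  [0,0,0,0,0],
  [0,0,0,0,0],
  [0,0,0,0,0],
])

```text
t: 28.9
tool_pos: [0.5826, 0.0785, 0.0921]
eef_rot: [[-0.109, -0.994, -0.01], [-0.994, 0.109, 0.012], [-0.011, 0.011, -1.0]]
wrist_force: [0.1, 0.3, 0.3]
finger_gap: 0.014
```

```bash
python3 look.py 14
python3 - <<'E'
import numpy as np,cv2
w=np.load('w14.npy')[180:480,140:490];b=np.load('s14.npy')[170:350,190:380]
o=np.zeros((480,800,3),np.uint8);o[:300,:350]=w;o[:426,350:]=cv2.resize(b,(450,426));cv2.imwrite('pics/f.png',o)
E
```

```text
28.9 [0.5826 0.0785 0.0921] yaw -96.3 F [0.1 0.3 0.3] T [-0.32  0.09 -0.04] gap 0.014 q7 -1.95
pred rows top/bot [[310.0, 285.0], [310.0, 279.0], [311.0, 255.0], [311.0, 251.0]]
14 [(271,), (271,), (273,), (274,), (273,), (271,)]
```

View pics/f.png

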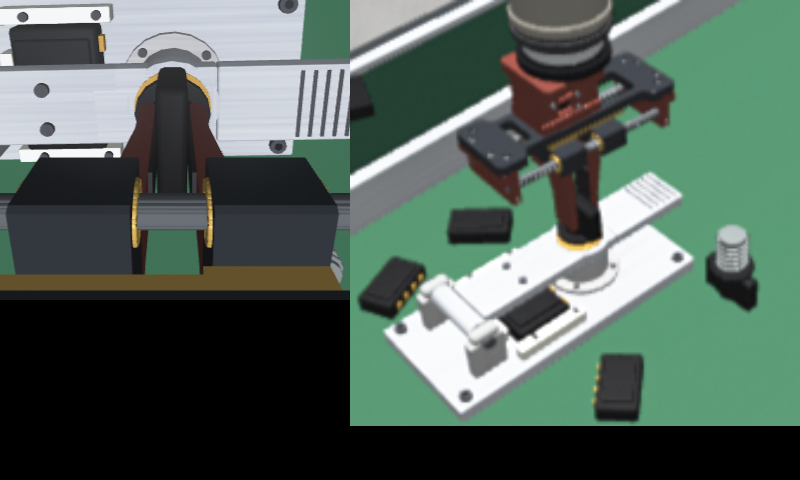

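```bash
python3 -c "
from plant import job,status
print(job.close_job());s=status.read_state();print(s['t'],s['finger_gap'],s['wrist_force'])"
```

```text
the job is handed in; nothing more can be done
None
the job is handed in; nothing more can be done
```

The leaf is closed flat and the wing screw is started. I handed the job in at about 29 s, with the wing still gripped tightly.

- **Leaf:** I pressed it down on its tab with the closed fingers until it met the stop. The last row overshot and pushed with about 100 N at the wrist, close to the 120 N limit, and I backed off straight away. In the last picture the leaf is still flat.
- **Thread drop:** Turning the loosely caged wing back in steps of about 11°, I saw it drop about 6 mm (6 px in the wrist view). This came between tool yaw 80° and 91°, roughly 80° back from where it started.
- **Forward turn:** I turned it forward in two strokes with one re-grip. Because the drop is only known to within one step, the total is 353–364°, most likely about 358°.
- **Last checks:** The finger gap is 14.0 mm, which matches the wing's thickness, and the wrist force is about 0.4 N. The spare screw and the three housings look untouched.
- **Disagreement:** My rough camera height for the full turn came out about 9 mm of sinking, not the expected 6 mm. The reading is only good to 1–2 mm. I trusted the turn angle instead; even by the camera reading the collar would be about 3 mm short of tight.

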